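Scoop the two short copper sleeves out from under the bench rack

ROBOT

A 7-joint arm with a two-finger parallel gripper is mounted at the origin on the work surface. World frame = base frame: x ahead of the robot, y to its left, z up, the work surface at z = 0. Lengths are in m, angles in rad, forces in N, time in s.
With the tool pointing down it reaches from about 0.35 to 0.9 m from the base axis. Payload 8.1 kg.
Tool frame: the origin (TCP) lies at the very end of the fingers, on their centre line; the grasp point (between the pads) lies arm.grip_point_offset behind it (arm.grip_point_offset is the distance from the TCP to the grasp point, in m); z points along the fingers, y is the line along which they close (so a half turn about z gives the same grasp; the last joint's range is limited). The gripper opens to 92 mm and grips with 3 to 60 N. Pads are 19 mm wide; open, the fingers measure 130 mm over their backs; the gripper's body (75 mm by 190 mm) begins 47 mm behind the grasp point.
Start: joints at [-1.267, 0.434, 0.025, 1.573, -0.012, 1.134, -0.075], TCP at [0.247, 0.574, 0.193] pointing down, gripper open.
Joint ranges: [-2.62, 2.62], [-0.44, 2.09], [-1.27, 1.32], [0.08, 2.57], [-1.32, 4.46], [0.12, 2], [-2.74, 2.74]. Speed limits (rad/s): [2.22, 2.22, 3.01, 3.01, 3.14, 3.14, 3.14].

INTERFACE

Orientations are given as a rotation vector (axis times angle).
In Python, from cell import arm gives the robot as it stands. The module is installed in compiled form; this text tells all that it offers.
- The arm moves only by the shell command python3 -m creep 'ROWS' [OPENING] [FORCE]. ROWS is JSON, a list of rows, each a list of 6 numbers: the shift along the tool's x, y, z scaled (see below), then the turn, a rotation vector about the tool's x, y, z scaled (see below). A call has 1 to 20 rows; each row shifts and turns the commanded pose from where the row before left it, along the tool's axes as they then stand; what a row does not reach is not made up. The controller multiplies each number of a shift by 0.4 m and each number of a turn by 120 degrees. A row lasts 1/12 s, in which the tool goes at most 41.7 mm and 7.16 degrees, less where a joint would pass 70% of its speed; a pose out of reach is approached as far as the arm can. A call with a number of a shift or a turn outside -1 to 1 is refused whole. A call with a gripper value outside its range is refused whole. OPENING is the closure, from -1 (fully open) to 1 (shut), set as the call begins (- or left out, the last holds). The fingers move at their own pace and stop on an object; FORCE is the grip in N (left out, the last holds). Time passes only in rows, so rows that do not move let the fingers close. It gives the time, the measured TCP pose, the force, the opening and the grip force at its end, in the units of the state.
- arm.observe(): the state, without advancing time (a new reading comes with each control period).
- arm.get_image(name): name is "scene" or "top" or "wrist"; returns a dict with "frame" (384x512x3 uint8, red, green, blue), "intrinsics" (3x3 intrinsics, pixels), "distortion" ([k1, k2, p1, p2, k3] as OpenCV has them; the pictures are not rectified), "rvec" (rotation vector, rad) and "tvec" (3), from world to camera coordinates, as OpenCV has them; the wrist camera has in their place "mount" (4x4, takes a point from camera to tool coordinates, whose origin is the TCP and whose axes are the flange's). Camera axes: x right, y down, z forward; pixel columns grow to the right and rows downward; lengths in m; the calibration is good to about 2 mm. A picture is of the moment at which its call begins: read the wrist's pose just before it. There is no depth.
- arm.sign_off(): hands the job in; it is judged then, once.
The state is a dict: "clock": time; "joints": joint angles; "dq": joint speeds; "joint_efforts": joint torques, N m; "position": TCP position; "ee_rot": TCP orientation; "force": force on the tool from outside, world axes, zero at the start; "ft_torque": the same for the moment, N m; "width": opening from 0.0 (shut) to 1.0 (fully open); "gripper_force": force on a finger pad.
Only numpy, scipy, OpenCV 4.12 (cv2) and the standard library are available. Lean on these libraries where they do the work, as an engineer would, in place of code of your own. Each camera call takes 0.05 s, during which the arm holds its last target. There are 200 camera calls.

TASK

Two short copper sleeves have rolled under the wire rack and lie side by side in one of its bays. Take the flat scoop by its handle and slide it under the rack's lip into that bay until both sleeves have rolled into its pan. Then draw it back out and leave it lying flat on the bench in front of the rack, fully clear of the lip, with both sleeves in it.

Things in the scene. Friction and masses are not known exactly. Their poses are not given: they have to be found in the camera images.
- scoop: Flat metal scoop, 130 mm wide, 0.22 kg, most of it in the handle, flat on the bench. Origin: middle of its front edge, at bench level; +x forward out of the open front, z up. A full-width ramp rises from the thin edge to a 5 mm high crest at x = -22 mm; behind it a sunken pan, floor 2 mm, to the back wall at x = -135 mm, 30 mm high. Side walls 25 mm high from x = -36 mm back.
- scoop_grip (a point): Grip point in the scoop's handle, an upright black post centred at scoop x = -155 mm, y = 0, from 2 to 95 mm high, 26 mm along the scoop's x by 18 mm along its y. The point is 80 mm above the scoop's underside, axes as the scoop's. Grip from above, closing along scoop y. It may be lifted or slid into line; when pushed it should rest lightly on the bench, as pressing down makes it drag.
- rack: Fixed wire rack, 518 mm wide (y), 180 deep (x), 75 high. Origin: bench level, under the middle of the front lip; +x into the rack, z up. Lip: strip along the front, lower edge 53 mm up. Runners 8 mm wide, 22 high at y = -255, -85, 85, 255 mm part it into bays centred at y = -170, 0, 170 mm, 162 wide. Seen through its wires. The other bays hold a 110 mm tube and a flat ring, not wanted.
- rack_stop (a point): Middle of the round stop bar, 6 mm thick, along the rack's y through all bays at rack x = 80 mm, underside 10.5 mm up. The ramp passes below it, sleeves do not; the side walls hit it when the scoop's edge is at rack x = 113 mm. Driven in to about 105 to 112 mm, the ramp goes under the sleeves and they roll over the crest into the pan; the crest holds them as it is drawn out.
- sleeve_a: Short copper sleeve, 28 mm in diameter, 36 mm long, 60 g, lying on its side under the rack, free to roll. Origin at its centre, 14 mm up; its y is its axis, about along the rack's y. Its centre is about 25 mm to the +y side of the middle of a bay and 43 to 58 mm behind the lip, beside sleeve_b.
- sleeve_b: The other short copper sleeve, just like sleeve_a, about 25 mm to the -y side of the middle of the same bay.
Not all that is in view belongs to the job. Of the things that look like the scoop, the middle-sized one is meant.

How it is judged:
By the outcome, as a careful person would: the job done as asked, in the order asked, and still so for the second after the job is handed in, with the robot touching nothing.
It also fails if it takes over 46 s, if anything falls off the work surface, if the arm or the gripper's body presses on something with over 40 N, if the wrist force passes 120 N, or if a joint passes its speed limit or range.

## Working session

There is one attempt and no reset: what is moved stays moved. The work goes in short steps, Python scripts to look and compute and a shell command to move; the robot and the scene stay as the last step left them, time stands still between calls to the robot, and variables do not carry over. Pictures are saved under pics/ and viewed, at most 10 in all, crops included, and the job is handed in when it is done.

```bash
mkdir -p pics
cat > h.py <<'E'
import numpy as np, cv2
from cell import arm
def grab(n):
    d=arm.get_image(n); return d
def ray(d,uv):
    p=cv2.undistortPoints(np.array([[uv]],float),np.array(d["intrinsics"]),np.array(d["distortion"]))[0,0]
    R=cv2.Rodrigues(np.array(d["rvec"],float))[0]; t=np.array(d["tvec"],float).ravel()
    return -R.T@t, R.T@np.array([p[0],p[1],1.])
def onz(d,uv,z):
    c,r=ray(d,uv); return c+r*(z-c[2])/r[2]
def proj(d,P):
    return cv2.projectPoints(np.array(P,float).reshape(-1,1,3),np.array(d["rvec"],float),np.array(d["tvec"],float),np.array(d["intrinsics"]),np.array(d["distortion"]))[0][:,0]
E
python3 - <<'E'
from h import *
import pickle
for n in("scene","top"):
    d=grab(n); pickle.dump(d,open(n+".pkl","wb"))
    cv2.imwrite(f"pics/{n}0.png",cv2.resize(d["frame"][:,:,::-1],(800,600),interpolation=cv2.INTER_CUBIC))
    print(n,ray(d,(256,192)))
o=arm.observe();print(o,arm.grip_point_offset)
E
```

```text
scene (array([ 1.00566016, -0.3765141 ,  0.76330126]), array([-0.58969232,  0.38548665, -0.7098827 ]))
top (array([0.41350955, 0.00512753, 1.24319542]), array([ 0.03553322,  0.00102674, -0.99939014]))
{'clock': 0.1, 'joints': array([-1.26657926,  0.43512421,  0.02497531,  1.57400534, -0.01161087,
        1.13400257, -0.07508988]), 'dq': array([ 1.14224939e-03, -2.77014260e-03, -1.33530252e-03, -3.21174300e-03,
       -8.52491287e-04,  1.18223080e-03, -4.64459665e-05]), 'joint_efforts': array([ 2.53701590e-03, -6.69115448e+01,  9.87596065e-01, -3.15142179e+01,
       -6.04738249e-02,  3.75140947e-02,  3.66903214e-05]), 'position': array([0.24715475, 0.57350406, 0.19254187]), 'ee_rot': array([-6.34696308e-01, -3.07664093e+00,  2.17461991e-03]), 'force': array([-0.13143642, -0.33697636, -0.57913686]), 'ft_torque': array([0.01060439, 0.04729069, 0.04087146]), 'gripper_force': 0.0, 'width': 1.002133149214475} 0.0188
```

View pics/top0.png

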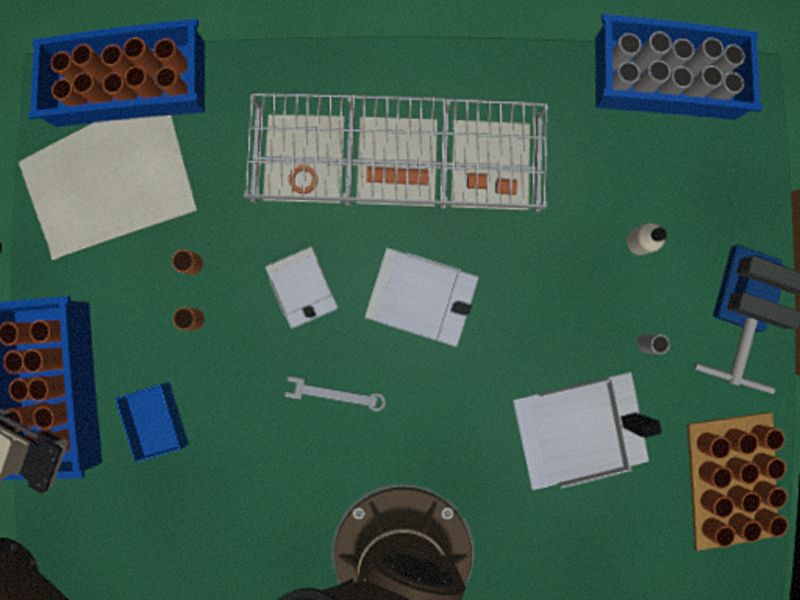

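View pics/scene0.png

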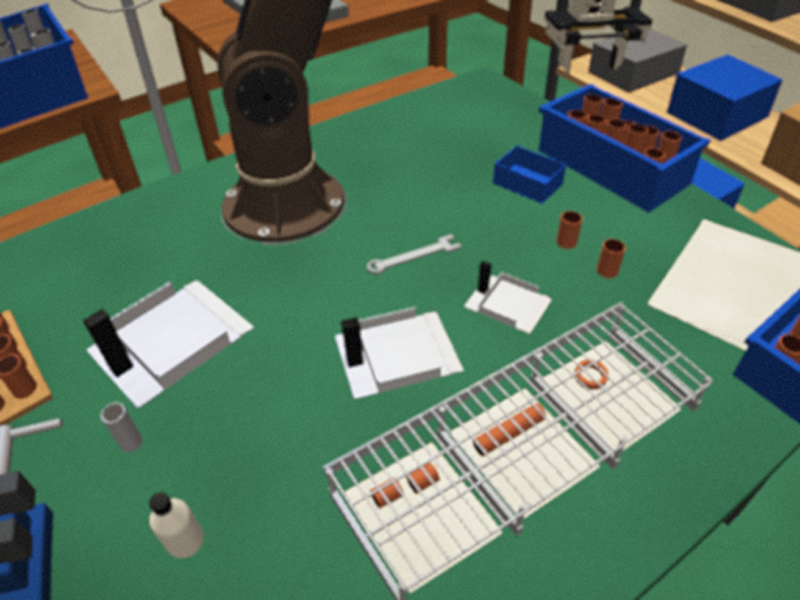

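Candidates in the top view (800x600): small scoop (302,287), middle one (422,297), large one (582,432). The middle-sized one should be 130 mm wide, which I'll check. The sleeves at (477,181) and (507,186) are in the right-hand bay (the -y bay). The other bays hold a segmented-looking long tube and a ring.

```bash
cat > m.py <<'E'
from h import *
import pickle
d=pickle.load(open("top.pkl","rb")); s=pickle.load(open("scene.pkl","rb"))
im=d["frame"]; hsv=cv2.cvtColor(im,cv2.COLOR_RGB2HSV)
def blobs(mask,amin,box=None):
    c,_=cv2.findContours(mask.astype(np.uint8),cv2.RETR_EXTERNAL,cv2.CHAIN_APPROX_NONE)
    return [x for x in c if cv2.contourArea(x)>amin]
w=(hsv[...,1]<60)&(hsv[...,2]>110)
for c in blobs(w,300):
    r=cv2.minAreaRect(c); b=cv2.boxPoints(r)
    P=[onz(d,p,0.003) for p in b]
    if 140<r[0][0]<430 and 140<r[0][1]<320:
        print("white px800",np.round(np.array(r[0])*1.5625),"sides mm",[round(1000*np.linalg.norm(P[i]-P[i-1])) for i in range(4)],"cent",onz(d,r[0],.003).round(4)); print(np.round(P,4).tolist())
cu=((hsv[...,0]<12)|(hsv[...,0]>174))&(hsv[...,1]>110)&(hsv[...,2]>90)
for c in blobs(cu,15):
    r=cv2.minAreaRect(c)
    if 150<r[0][0]<350 and 60<r[0][1]<140: print("cu",np.round(np.array(r[0])*1.5625),np.round(np.array(r[1])*1.56),r[2],onz(d,r[0],.020).round(4))
k=(hsv[...,2]<50)
for c in blobs(k,15):
    r=cv2.minAreaRect(c)
    if 180<r[0][0]<320 and 180<r[0][1]<215: print("blk",np.round(np.array(r[0])*1.5625,1),np.round(np.array(r[1])*1.56,1),r[2],"top z95",onz(d,r[0],.095).round(4))
for n,uv in dict(fl=(248,199),fr=(545,208),bl=(253,95),br=(547,104)).items(): print(n,onz(d,np.array(uv)/1.5625,.07).round(4))
a=im[51:230,147:358,::-1]; cv2.imwrite("pics/c1.png",cv2.resize(a,None,fx=3.3,fy=3.3,interpolation=cv2.INTER_CUBIC))
b=s["frame"][190:384,200:460,::-1]; cv2.imwrite("pics/c2.png",cv2.resize(b,None,fx=3,fy=3,interpolation=cv2.INTER_CUBIC))
E
python3 m.py
```

```text
white px800 [335. 394.] sides mm [179, 36, 179, 36] cent [0.2898 0.122  0.003 ]
[[0.2862, 0.2135, 0.003], [0.3217, 0.2075, 0.003], [0.2929, 0.0311, 0.003], [0.2576, 0.037, 0.003]]
white px800 [582. 433.] sides mm [177, 228, 180, 230] cent [ 0.218  -0.3211  0.003 ]
[[0.279, -0.19, 0.003], [0.3285, -0.4123, 0.003], [0.154, -0.4575, 0.003], [0.1071, -0.2322, 0.003]]
white px800 [421. 296.] sides mm [174, 135, 175, 135] cent [ 0.4644 -0.0315  0.003 ]
[[0.4266, 0.072, 0.003], [0.5555, 0.0311, 0.003], [0.5024, -0.1354, 0.003], [0.3737, -0.0939, 0.003]]
white px800 [300. 287.] sides mm [123, 95, 123, 95] cent [0.4808 0.185  0.003 ]
[[0.5185, 0.2539, 0.003], [0.556, 0.1662, 0.003], [0.4435, 0.1169, 0.003], [0.4059, 0.204, 0.003]]
cu [504. 186.] [12.  8.] 90.0 [ 0.6603 -0.1789  0.02  ]
cu [481. 181.] [12.  6.] 90.0 [ 0.6685 -0.1384  0.02  ]
cu [471. 180.] [12.  5.] 90.0 [ 0.6712 -0.1202  0.02  ]
cu [423. 177.] [12.  6.] 90.0 [ 0.6765 -0.0354  0.02  ]
cu [413. 177.] [12.  8.] 90.0 [ 0.6765 -0.0173  0.02  ]
cu [401. 176.] [14.  8.] 90.0 [0.6779 0.0049 0.02  ]
cu [390. 175.] [12.  8.] 90.0 [0.6794 0.0243 0.02  ]
cu [378. 174.] [14.  6.] 90.0 [0.6809 0.0451 0.02  ]
cu [369. 173.] [12.  3.] 90.0 [0.6823 0.0618 0.02  ]
cu [309. 180.] [ 7. 25.] 4.085616588592529 [0.6715 0.1683 0.02  ]
blk [308.4 311.4] [9.8 7.7] 63.43495178222656 top z95 [0.4356 0.1578 0.095 ]
blk [460.9 307.8] [16.8  9.9] 18.43494987487793 top z95 [ 0.4414 -0.0943  0.095 ]
fl [0.6288 0.2669 0.07  ]
fr [ 0.6127 -0.2418  0.07  ]
bl [0.8135 0.2626 0.07  ]
br [ 0.7966 -0.2497  0.07  ]
```

View pics/c1.png

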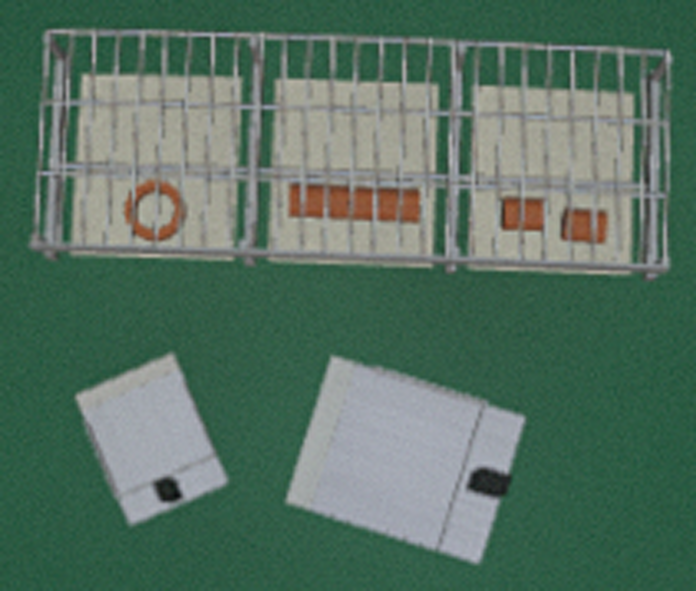

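View pics/c2.png

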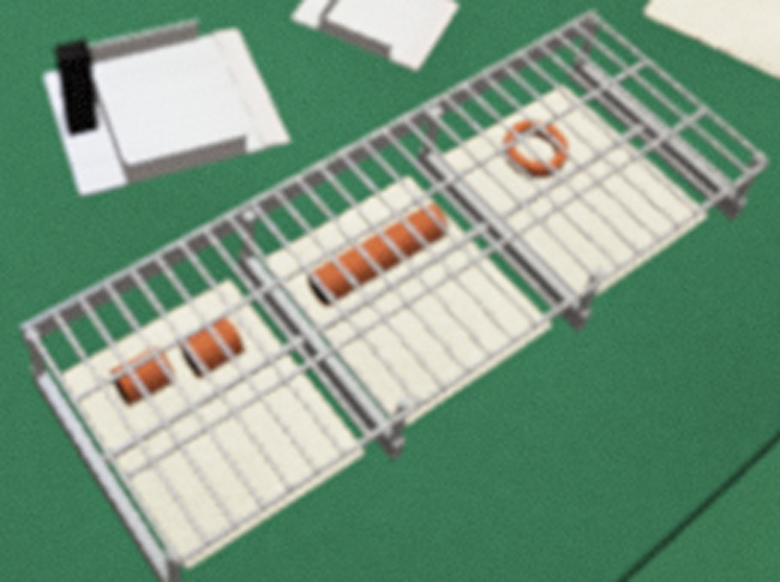

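The middle scoop measures 135 x 175 mm, against 95 mm wide for the small one and 178 mm for the large one. It is the one meant, with its handle at c1 (489,482) and its front pointing left. c1 shows the two sleeves at (522,214) and (584,225) in the -y bay. The middle bay holds a single long tube and the +y bay a ring. The sleeves measure about 49-55 mm behind the lip, which fits. Next I'll move above the handle.

```bash
cat >> h.py <<'E'
from scipy.spatial.transform import Rotation as Ro
def err(x,y,z,yaw):   # remaining to TCP target; yaw = direction of tool y, deg
    o=arm.observe(); R=Ro.from_rotvec(o["ee_rot"]).as_matrix(); a=np.radians(yaw)
    ty=np.array([np.cos(a),np.sin(a),0]); tz=np.array([0,0,-1.]); T=np.c_[np.cross(ty,tz),ty,tz]
    e=R.T@(np.array([x,y,z])-o["position"]); r=Ro.from_matrix(R.T@T).as_rotvec(degrees=True)
    print("t",o["clock"],"p",o["position"].round(4),"yawy",np.degrees(np.arctan2(R[1,1],R[0,1])).round(2),"w",round(o["width"],3),"F",o["force"].round(1),"gf",round(o["gripper_force"],1))
    print("shift units",(e/.4).round(4),"turn units",(r/120).round(4))
E
python3 -m creep '[[-0.0556,-0.0672,0,0,0,0],[-0.0556,-0.0672,0,0,0,0],[-0.0556,-0.0672,0,0,0,0],[-0.0556,-0.0672,0,0,0,0],[-0.0556,-0.0672,0,0,0,0],[-0.0556,-0.0672,0,0,0,0],[-0.0556,-0.0672,0,0,0,0],[-0.0556,-0.0672,0,0,0,0],[-0.0556,-0.0672,0,0,0,0],[-0.0556,-0.0672,0,0,0,0],[-0.0556,-0.0672,0,0,0,0],[-0.0556,-0.0672,0,0,0,0],[-0.0556,-0.0672,0,0,0,0],[-0.0556,-0.0672,0,0,0,0],[-0.0556,-0.0672,0,0,0,0],[-0.0556,-0.0672,0,0,0,0],[-0.0556,-0.0672,0,0,0,0],[-0.0556,-0.0672,0,0,0,0],[-0.0556,-0.0672,0,0,0,0],[-0.0556,-0.0672,0,0,0,0]]' -1
python3 -m creep '[[0,0,0,0,0,0.0586],[0,0,0,0,0,0.0586],[0,0,0,0,0,0.0586],[0,0,0,0,0,0.0586],[0,0,0,0,0,0.0586],[0,0,0,0,0,0.0586],[0,0,0,0,0,0.0586],[0,0,0,0,0,0.0586],[0,0,0,0,0,0.0586],[0,0,0,0,0,0.0586],[0,0,0,0,0,0.0586],[0,0,0,0,0,0.0586],[0,0,0,0,0,0]]'
python3 - <<'E'
from h import *
err(.443,-.0955,.16,-17.7)
o=arm.observe(); d=grab("wrist"); M=np.array(d["mount"]); R=Ro.from_rotvec(o["ee_rot"]).as_matrix()
W=np.eye(4);W[:3,:3]=R;W[:3,3]=o["position"]; C=np.linalg.inv(W@M)
d["rvec"]=cv2.Rodrigues(C[:3,:3])[0]; d["tvec"]=C[:3,3]
im=d["frame"].copy(); hsv=cv2.cvtColor(im,cv2.COLOR_RGB2HSV)
gp=np.array([.443,-.0955]); a=np.radians(72.3); u=np.array([np.cos(a),np.sin(a)]); v=np.array([-u[1],u[0]])
for i,(p,q,z) in enumerate([(x,y,z) for z in(.095,.005) for x in(-.013,.013) for y in(-.009,.009)]):
    w=gp+p*u+q*v; t=proj(d,[*w,z])[0]; print(t.round()); cv2.circle(im,tuple(int(k) for k in t),2,(255,0,0) if z>.05 else (0,255,0),-1)
cv2.imwrite("pics/w1.png",cv2.resize(im[:,:,::-1],(800,600)))
E
```

```text
clock: 1.77
position: [0.443, -0.0974, 0.1932]
ee_rot: [0.634, 3.077, 0.0]
force: [0.1, -0.6, 0.4]
width: 0.999
gripper_force: 0.0
clock: 2.85
position: [0.4428, -0.0956, 0.193]
ee_rot: [-2.542, -1.846, 0.001]
force: [0.1, 0.1, -1.1]
width: 1.004
gripper_force: 0.0
t 2.85 p [ 0.4428 -0.0956  0.193 ] yawy -18.03 w 1.004 F [ 0.1  0.1 -1.1] gf 0.0
shift units [0.0004 0.0004 0.0825] turn units [-0.0002  0.     -0.0028]
[263. 188.]
[245. 188.]
[263. 163.]
[245. 163.]
[261. 167.]
[247. 167.]
[261. 147.]
[247. 148.]
```

View pics/w1.png

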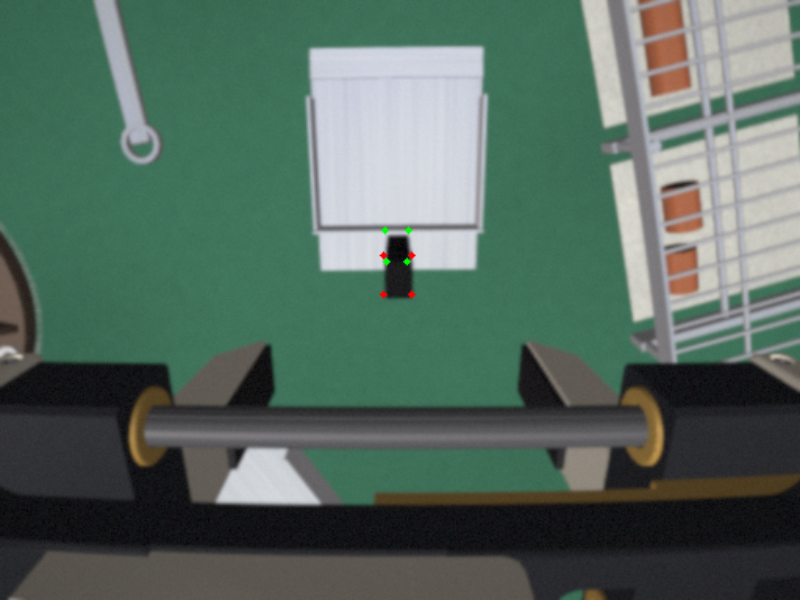

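The predicted handle corners (383-412, 256-295) land on the post top, and the scoop edges are square to the tool. I'll descend and grip.

```bash
python3 -m creep '[[0,0,0.0413,0,0,0],[0,0,0.0413,0,0,0],[0,0,0.0413,0,0,0],[0,0,0.0413,0,0,0],[0,0,0.0413,0,0,0],[0,0,0.0413,0,0,0],[0,0,0.0413,0,0,0],[0,0,0.0413,0,0,0],[0,0,0,0,0,0]]' -1
python3 -m creep '[[0,0,0,0,0,0],[0,0,0,0,0,0],[0,0,0,0,0,0],[0,0,0,0,0,0],[0,0,0,0,0,0],[0,0,0,0,0,0],[0,0,0,0,0,0],[0,0,0,0,0,0],[0,0,0,0,0,0],[0,0,0,0,0,0]]' 1 40
python3 -m creep '[[0,0,-0.02,0,0,0],[0,0,-0.02,0,0,0],[0,0,-0.02,0,0,0],[0,0,0,0,0,0]]'
python3 -c "
from h import *
err(.443,-.0955,.061,-17.7); err(.405,-.151,.085,-91.9)"
```

```text
clock: 3.65
position: [0.4411, -0.0954, 0.0588]
ee_rot: [-2.53, -1.858, 0.005]
force: [-1.4, 0.1, -0.3]
width: 0.998
gripper_force: 0.0
clock: 4.48
position: [0.4431, -0.0957, 0.0611]
ee_rot: [-2.537, -1.853, -0.0]
force: [-0.3, -0.5, 0.8]
width: 0.322
gripper_force: 0.0
clock: 4.82
position: [0.4442, -0.096, 0.0868]
ee_rot: [2.536, 1.852, 0.003]
force: [0.4, -0.3, 0.2]
width: 0.035
gripper_force: 0.0
t 4.8167 p [ 0.4442 -0.096   0.0868] yawy -17.71 w 0.035 F [ 0.4 -0.3  0.2] gf 0.0
shift units [ 0.0002 -0.0034  0.0646] turn units [ 0.0012 -0.0004 -0.    ]
t 4.8167 p [ 0.4442 -0.096   0.0868] yawy -17.71 w 0.035 F [ 0.4 -0.3  0.2] gf 0.0
shift units [-0.1608 -0.0515  0.0043] turn units [ 0.0007 -0.0012  0.6183]
```

The fingers were still closing when I lifted, so the grip missed. Looking before I mend it.

```bash
python3 -c "
from h import *
o=arm.observe();print(o['width'],o['gripper_force'],o['position'])
d=grab('wrist');cv2.imwrite('pics/w2.png',cv2.resize(d['frame'][:,:,::-1],(800,600)))"
```

```text
0.03486729956362913 0.0 [ 0.44419443 -0.09597788  0.08684753]
```

View pics/w2.png

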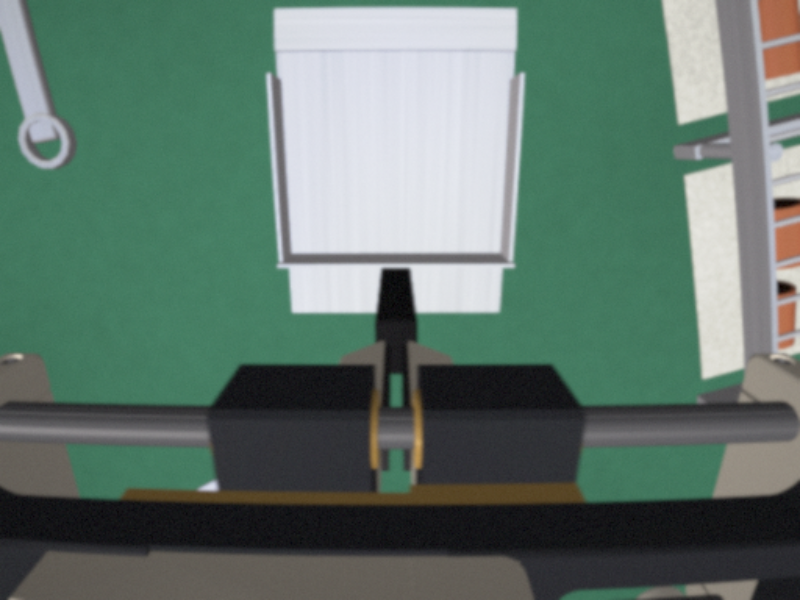

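```bash
python3 -m creep '[[0,0,0,0,0,0],[0,0,0,0,0,0],[0,0,0,0,0,0],[0,0,0,0,0,0],[0,0,0,0,0,0],[0,0,0,0,0,0]]' -1
python3 - <<'E'
from h import *
err(.443,-.0955,.061,-17.7)
o=arm.observe(); d=grab("wrist"); M=np.array(d["mount"]); R=Ro.from_rotvec(o["ee_rot"]).as_matrix()
W=np.eye(4);W[:3,:3]=R;W[:3,3]=o["position"]; C=np.linalg.inv(W@M)
d["rvec"]=cv2.Rodrigues(C[:3,:3])[0]; d["tvec"]=C[:3,3]
im=d["frame"].copy()
gp=np.array([.443,-.0955]); a=np.radians(72.3); u=np.array([np.cos(a),np.sin(a)]); v=np.array([-u[1],u[0]])
for p,q,z in [(x,y,z) for z in(.095,.005) for x in(-.013,.013) for y in(-.009,.009)]+[(.155,.065,0),(.155,-.065,0)]:
    t=proj(d,[*(gp+p*u+q*v),z])[0]; cv2.circle(im,tuple(int(k) for k in t),2,(255,0,0) if z>.05 else (0,255,0),-1)
t=proj(d,o["position"])[0]; print("tcp px800",t*1.5625)
cv2.imwrite("pics/w3.png",cv2.resize(im[:,:,::-1],(800,600)))
E
```

```text
clock: 5.37
position: [0.443, -0.0958, 0.0849]
ee_rot: [-2.537, -1.853, 0.0]
force: [-0.1, -0.4, -0.0]
width: 0.399
gripper_force: 0.0
t 5.3667 p [ 0.443  -0.0958  0.0849] yawy -17.7 w 0.399 F [-0.1 -0.4 -0. ] gf 0.0
shift units [ 0.0007 -0.0001  0.0598] turn units [-0.0001  0.0001  0.    ]
tcp px800 [397.39519634 333.63155217]
```

View pics/w3.png

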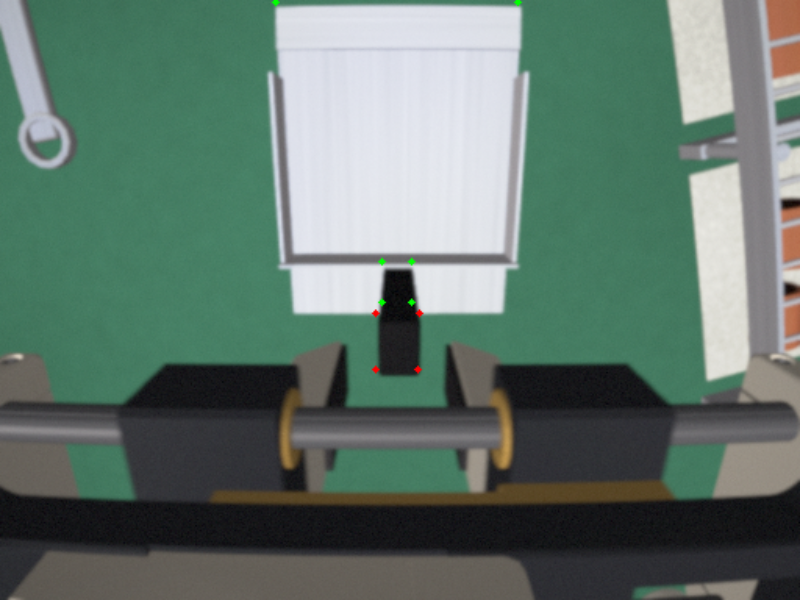

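The scoop hasn't moved, and the post sits about 2 mm further back than predicted. I'll shift 2 mm, descend and close, waiting this time.

```bash
python3 -m creep '[[-0.005,0.002,0,0,0,0],[0,0,0,0,0,0],[0,0,0,0,0,0],[0,0,0,0,0,0],[0,0,0.02,0,0,0],[0,0,0.02,0,0,0],[0,0,0.02,0,0,0],[0,0,0,0,0,0],[0,0,0,0,0,0]]' -1
python3 -c "
from h import *
err(.4434,-.0977,.061,-17.7)"
python3 -m creep '[[0,0,0,0,0,0],[0,0,0,0,0,0],[0,0,0,0,0,0],[0,0,0,0,0,0],[0,0,0,0,0,0],[0,0,0,0,0,0],[0,0,0,0,0,0],[0,0,0,0,0,0],[0,0,0,0,0,0],[0,0,0,0,0,0],[0,0,0,0,0,0],[0,0,0,0,0,0]]' 1 40
python3 -m creep '[[0,0,0,0,0,0],[0,0,0,0,0,0],[0,0,0,0,0,0],[0,0,0,0,0,0],[0,0,0,0,0,0]]'
```

```text
clock: 6.17
position: [0.4425, -0.098, 0.0603]
ee_rot: [-2.536, -1.852, 0.003]
force: [0.2, 0.3, -0.5]
width: 1.001
gripper_force: 0.0
t 6.1667 p [ 0.4425 -0.098   0.0603] yawy -17.72 w 1.001 F [ 0.2  0.3 -0.5] gf 0.0
shift units [ 0.0014  0.002  -0.0018] turn units [-0.0008  0.0004 -0.0001]
clock: 7.17
position: [0.4432, -0.0979, 0.0611]
ee_rot: [2.537, 1.853, 0.0]
force: [0.6, 0.0, 0.2]
width: 0.183
gripper_force: 19.4
clock: 7.58
position: [0.4443, -0.0981, 0.0618]
ee_rot: [2.536, 1.852, 0.003]
force: [0.3, 0.3, 9.4]
width: 0.005
gripper_force: 4.7
```

Run:
```python
from h import *
import pickle
o=arm.observe();print(o['width'],o['gripper_force'],o['force'],o['ft_torque'],o['position'])
d=grab('wrist');s=grab('scene')
a=cv2.resize(d['frame'],(480,360)); b=cv2.resize(s['frame'][130:290,150:330],(405,360),interpolation=cv2.INTER_CUBIC)
cv2.imwrite('pics/w4.png',cv2.resize(np.hstack([a,b])[:,:,::-1],(800,325)))
```

```text
0.00519890352166902 4.708077198592946 [0.26973954 0.30851142 9.4014297 ] [-0.08068641  0.1748354  -0.00987635] [ 0.44434695 -0.09814333  0.06180701]
```

View pics/w4.png

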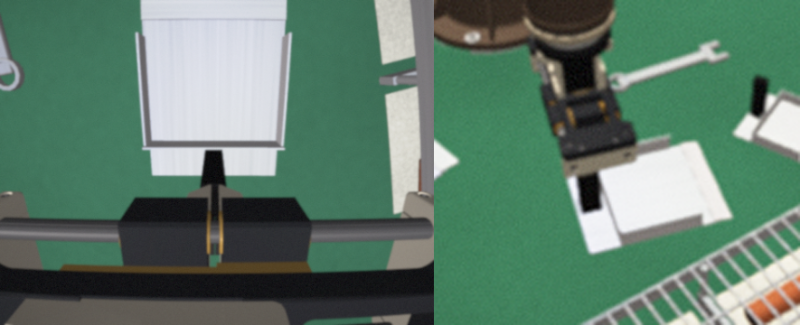

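The fingers shut without holding the post. In w3 the fingertips appear behind the projected TCP pixel, so I'll check that numerically after opening and rising.

```bash
python3 -m creep '[[0,0,0,0,0,0],[0,0,0,0,0,0],[0,0,0,0,0,0],[0,0,0,0,0,0],[0,0,0,0,0,0],[0,0,0,0,0,0],[0,0,0,0,0,0],[0,0,0,0,0,0],[0,0,0,0,0,0],[0,0,0,0,0,0],[0,0,0,0,0,0],[0,0,0,0,0,0]]' -1
python3 -m creep '[[0,0,-0.05,0,0,0],[0,0,-0.05,0,0,0],[0,0,-0.05,0,0,0],[0,0,-0.05,0,0,0],[0,0,-0.05,0,0,0],[0,0,0,0,0,0],[0,0,0,0,0,0],[0,0,0,0,0,0]]'
cat > wm.py <<'E'
from h import *
def wr():
    o=arm.observe(); d=grab("wrist"); M=np.array(d["mount"]); R=Ro.from_rotvec(o["ee_rot"]).as_matrix()
    W=np.eye(4);W[:3,:3]=R;W[:3,3]=o["position"]; C=np.linalg.inv(W@M)
    d["rvec"]=cv2.Rodrigues(C[:3,:3])[0]; d["tvec"]=C[:3,3]; d["W"]=W; return o,d
E
python3 - <<'E'
from wm import *
o,d=wr(); print(o['position'],o['width']); M=np.array(d['mount']); print(M.round(4))
K=np.array(d["intrinsics"]);D=np.array(d["distortion"])
for uv in [(347,345),(447,345),(272,345),(520,345)]:   # fingertip corners, w3 and w1
    p=cv2.undistortPoints(np.array([[np.array(uv)/1.5625]]),K,D)[0,0]; r=M[:3,:3]@[p[0],p[1],1]; c=M[:3,3]
    print(uv,[(z,((c+r*(z-c[2])/r[2])*1000).round(1)) for z in(0,-.0188)])
im=d["frame"];hsv=cv2.cvtColor(im,cv2.COLOR_RGB2HSV); cv2.imwrite("pics/w5raw.png",im[:,:,::-1])
w=(hsv[...,1]<60)&(hsv[...,2]>130)
for c in cv2.findContours(w.astype(np.uint8),0,1)[0]:
    if cv2.contourArea(c)>3000:
        b=cv2.boxPoints(cv2.minAreaRect(c)); print("white",[(np.round(p),onz(d,p,.002).round(4)) for p in b])
col=im[:,255].astype(int).max(1); print("col255",[(i,col[i]) for i in range(120,235,3)])
E
```

```text
clock: 8.68
position: [0.4448, -0.0984, 0.0617]
ee_rot: [2.535, 1.852, 0.003]
force: [2.2, -1.8, 3.9]
width: 0.823
gripper_force: 2.5
clock: 9.35
position: [0.4427, -0.0976, 0.1605]
ee_rot: [-2.536, -1.853, 0.0]
force: [-0.2, 0.3, -0.6]
width: 0.998
gripper_force: 0.0
[ 0.44271121 -0.09755082  0.16049356] 0.9984485901836586
[[-2.000e-04 -9.566e-01 -2.915e-01  7.960e-02]
 [ 1.000e+00 -1.000e-04 -3.000e-04 -7.000e-04]
 [ 3.000e-04 -2.915e-01  9.566e-01 -1.927e-01]
 [ 0.000e+00  0.000e+00  0.000e+00  1.000e+00]]
(347, 345) [(0, array([ -5.5, -22.5,   0. ])), (-0.0188, array([  2.8, -20.4, -18.8]))]
(447, 345) [(0, array([-5.5, 22.2,  0. ])), (-0.0188, array([  2.8,  19.9, -18.8]))]
(272, 345) [(0, array([ -5.6, -56.2,   0. ])), (-0.0188, array([  2.7, -50.8, -18.8]))]
(520, 345) [(0, array([-5.6, 55. ,  0. ])), (-0.0188, array([  2.7,  49.5, -18.8]))]
white [(array([162., 166.], dtype=float32), array([ 0.3353, -0.0674,  0.002 ])), (array([193.,  12.], dtype=float32), array([0.4311, 0.0785, 0.002 ])), (array([319.,  38.], dtype=float32), array([0.5517, 0.0129, 0.002 ])), (array([287., 19
[... 523 characters left out ...]
1, np.int64(225)), (144, np.int64(224)), (147, np.int64(223)), (150, np.int64(224)), (153, np.int64(163)), (156, np.int64(102)), (159, np.int64(216)), (162, np.int64(219)), (165, np.int64(218)), (168, np.int64(220)), (171, np.int64(219)), (174, np.int64(220)), (177, np.int64(219)), (180, np.int64(220)), (183, np.int64(210)), (186, np.int64(121)), (189, np.int64(115)), (192, np.int64(115)), (195, np.int64(115)), (198, np.int64(118)), (201, np.int64(115)), (204, np.int64(119)), (207, np.int64(115)), (210, np.int64(113)), (213, np.int64(116)), (216, np.int64(116)), (219, np.int64(113)), (222, np.int64(115)), (225, np.int64(117)), (228, np.int64(117)), (231, np.int64(114)), (234, np.int64(116))]
```

The fingertip pixels back-project consistently to about 34 mm behind the reported TCP (half-widths 46 and 18 mm both agree, front edge at +9.8 mm). So the pads only touched the top of the post, and I must go about 30 mm lower. The scoop has also turned a little, so I'll measure it again.

```bash
python3 -c "
import cv2;a=cv2.imread('pics/w5raw.png');cv2.imwrite('pics/w5.png',cv2.resize(a,(800,600),interpolation=cv2.INTER_CUBIC))"
```

```text
(no output)
```

View pics/w5.png

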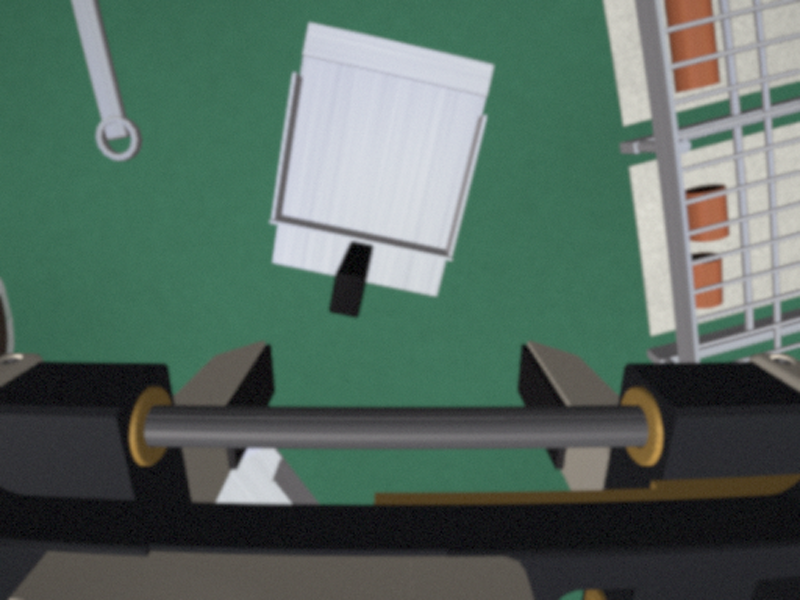

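The picture shows the scoop turned about 12° and shifted left: front corners (310,23) and (494,65), rear corners (272,264) and (437,297), post top centre about (347,296).

Run:
```python
from wm import *
o,d=wr()
f=[onz(d,np.array(p)/1.5625,z)[:2] for p,z in [((310,23),0),((494,65),0),((272,264),.002),((437,297),.002)]]
fm=(f[0]+f[1])/2; rm=(f[2]+f[3])/2; u=(fm-rm)/np.linalg.norm(fm-rm); y=np.degrees(np.arctan2(u[1],u[0]))
e=f[1]-f[0]; e2=f[3]-f[2]
print("front w",np.linalg.norm(e),"rear w",np.linalg.norm(e2),"len",np.linalg.norm(fm-rm),"yaws",y,np.degrees(np.arctan2(e[1],e[0]))+90,np.degrees(np.arctan2(e2[1],e2[0]))+90)
g=fm-.155*u; t=onz(d,np.array((347,296))/1.5625,.095); print("grip from plate",g,"from post top",t)
err((g[0]+t[0])/2,(g[1]+t[1])/2,.035,y-90)
```

```text
front w 0.13004708518797364 rear w 0.13093796575447755 len 0.17335974086293807 yaws 60.1393932977803 60.30515131808496 60.51946658934045
grip from plate [ 0.41416848 -0.09180627] from post top [ 0.41374608 -0.0922147   0.095     ]
t 9.45 p [ 0.4424 -0.0977  0.1602] yawy -17.69 w 0.999 F [0.2 0.1 0.3] gf 0.0
shift units [-0.0079 -0.0715  0.313 ] turn units [-0.0008  0.0003  0.1014]
```

Widths come out at 130 mm and the two handle estimates agree to 0.6 mm. I'll align, go down to a reported TCP z of 0.035 and close fully.

```bash
python3 -m creep '[[-0.004,-0.036,0,0,0,0],[-0.004,-0.036,0,0,0,0],[0,0,0,0,0,0.05],[0,0,0,0,0,0.05],[0,0,0,0,0,0],[0,0,0.039,0,0,0],[0,0,0.039,0,0,0],[0,0,0.039,0,0,0],[0,0,0.039,0,0,0],[0,0,0.039,0,0,0],[0,0,0.039,0,0,0],[0,0,0.039,0,0,0],[0,0,0.02,0,0,0],[0,0,0.01,0,0,0],[0,0,0.01,0,0,0],[0,0,0,0,0,0],[0,0,0,0,0,0]]' -1 
python3 -m creep '[[0,0,0,0,0,0],[0,0,0,0,0,0],[0,0,0,0,0,0],[0,0,0,0,0,0],[0,0,0,0,0,0],[0,0,0,0,0,0],[0,0,0,0,0,0],[0,0,0,0,0,0],[0,0,0,0,0,0],[0,0,0,0,0,0],[0,0,0,0,0,0],[0,0,0,0,0,0],[0,0,0,0,0,0],[0,0,0,0,0,0],[0,0,0,0,0,0],[0,0,0,0,0,0]]' 1 40
python3 -c "
from h import *
err(.414,-.092,.035,-29.7);print(arm.observe()['ft_torque'])"
```

```text
clock: 10.87
position: [0.4151, -0.0923, 0.0362]
ee_rot: [2.716, 1.578, 0.001]
force: [0.7, -0.0, 0.3]
width: 1.004
gripper_force: 0.0
clock: 12.2
position: [0.4148, -0.0922, 0.0358]
ee_rot: [-2.717, -1.578, 0.0]
force: [-0.3, 0.1, -1.3]
width: 0.193
gripper_force: 40.0
t 12.2 p [ 0.4148 -0.0922  0.0358] yawy -29.7 w 0.193 F [-0.3  0.1 -1.3] gf 40.0
shift units [-0.0005 -0.0019  0.0021] turn units [-0.  0.  0.]
[-0.08649609  0.08650049  0.01508936]
```

Held: 17.8 mm wide, 40 N. I'll lift 20 mm, shift, and compute the turn; at the same time I'll check the bay's runner feet from the w5 pixels (622,148) and (652,357).

```bash
python3 -m creep '[[0,0,-0.025,0,0,0],[0,0,-0.025,0,0,0],[0,0,0,0,0,0],[0,0,0,0,0,0]]'
python3 - <<'E'
from wm import *
o,d=wr(); M=np.array(d["mount"]); a=np.radians(-17.69)
ty=np.array([np.cos(a),np.sin(a),0]);tz=np.array([0,0,-1.])
W=np.eye(4);W[:3,:3]=np.c_[np.cross(ty,tz),ty,tz];W[:3,3]=[.4426,-.0976,.1604];C=np.linalg.inv(W@M)
d["rvec"]=cv2.Rodrigues(C[:3,:3])[0]; d["tvec"]=C[:3,3]
for uv in [(622,148),(652,357)]: print([onz(d,np.array(uv)/1.5625,z).round(4) for z in(.011,.022)])
for uv in [(645,0),(688,362)]: print("lip front edge top z.075/.053",[onz(d,np.array(uv)/1.5625,z).round(4) for z in(.075,.053)])
for uv in [(707,214),(707,281)]: print("sleeve",onz(d,np.array(uv)/1.5625,.022).round(4))
err(.4046,-.1506,.0558,-91.85)
E
```

```text
clock: 12.53
position: [0.4155, -0.0921, 0.0567]
ee_rot: [2.716, 1.578, 0.003]
force: [-0.8, 0.0, -2.8]
width: 0.192
gripper_force: 40.0
[array([ 0.6196, -0.0703,  0.011 ]), array([ 0.6147, -0.0688,  0.022 ])]
[array([ 0.6157, -0.2402,  0.011 ]), array([ 0.6108, -0.2332,  0.022 ])]
lip front edge top z.075/.053 [array([0.6188, 0.0124, 0.075 ]), array([0.6309, 0.0151, 0.053 ])]
lip front edge top z.075/.053 [array([ 0.6111, -0.211 ,  0.075 ]), array([ 0.6226, -0.226 ,  0.053 ])]
sleeve [ 0.6675 -0.1326  0.022 ]
sleeve [ 0.6614 -0.1837  0.022 ]
t 12.5833 p [ 0.4152 -0.092   0.0563] yawy -29.67 w 0.189 F [-0.3  0.1 -1.2] gf 40.0
shift units [-0.1405  0.0495  0.0012] turn units [ 2.000e-04 -6.000e-04  5.182e-01]
```

Bay middle y ≈ -0.156, lip x ≈ 0.613 and yaw ≈ -1.9° all agree with the top view. Shift and turn.

```bash
python3 -m creep '[[-0.035,0.0124,0,0,0,0],[-0.035,0.0124,0,0,0,0],[-0.035,0.0124,0,0,0,0],[-0.035,0.0124,0,0,0,0],[0,0,0,0,0,0.04],[0,0,0,0,0,0.04],[0,0,0,0,0,0.04],[0,0,0,0,0,0.04],[0,0,0,0,0,0.04],[0,0,0,0,0,0.04],[0,0,0,0,0,0.04],[0,0,0,0,0,0.04],[0,0,0,0,0,0.04],[0,0,0,0,0,0.04],[0,0,0,0,0,0.04],[0,0,0,0,0,0.04],[0,0,0,0,0,0.038],[0,0,0,0,0,0],[0,0,0,0,0,0],[0,0,0,0,0,0]]'
python3 - <<'E'
from wm import *
err(.4046,-.1506,.0372,-91.85)
# measure the scoop: white blob front edge, and the runner region, from the wrist view
o,d=wr(); im=d["frame"]; cv2.imwrite("pics/w6.png",cv2.resize(im[:,:,::-1],(800,600),interpolation=cv2.INTER_CUBIC))
a=np.radians(-1.85);ex=np.array([np.cos(a),np.sin(a)]);ey=np.array([-ex[1],ex[0]]);g=o["position"][:2]
print("predicted front corners px800",[ (proj(d,[*(g+.155*ex+s*.065*ey),.0205])[0]*1.5625).round() for s in(1,-1)])
print("crest/back wall top",[ (proj(d,[*(g+.02*ex+s*.065*ey),.0505])[0]*1.5625).round() for s in(1,-1)])
E
```

```text
clock: 14.25
position: [0.4042, -0.1506, 0.0558]
ee_rot: [3.141, -0.046, -0.0]
force: [-0.3, 0.3, -1.9]
width: 0.196
gripper_force: 40.0
t 14.25 p [ 0.4042 -0.1506  0.0558] yawy -91.69 w 0.196 F [-0.3  0.3 -1.9] gf 40.0
shift units [0.001  0.0001 0.0464] turn units [0.     0.0001 0.0013]
predicted front corners px800 [array([249., -34.]), array([548., -33.])]
crest/back wall top [array([251., 284.]), array([544., 285.])]
```

View pics/w6.png

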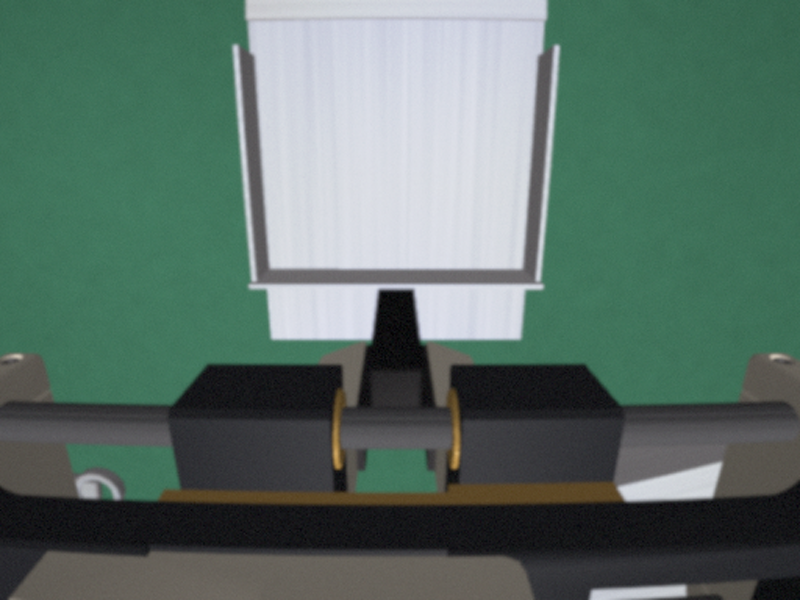

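The scoop hangs square to the tool: back wall (250-543, 286) where predicted, crest line at row 17. Lowering gently.

```bash
python3 -m creep '[[0,0,0.015,0,0,0],[0,0,0.015,0,0,0],[0,0,0.01,0,0,0],[0,0,0.005,0,0,0],[0,0,0.003,0,0,0],[0,0,0,0,0,0],[0,0,0,0,0,0],[0,0,0,0,0,0]]'
python3 -c "
from h import *
a=np.radians(-1.85);e=np.array([np.cos(a),np.sin(a)])
p=np.array([.6144,-.157])
t=p+(.107-.155)*e
err(*t,.036,-91.85)"
```

```text
clock: 14.97
position: [0.4044, -0.1507, 0.0368]
ee_rot: [-3.141, 0.051, -0.0]
force: [-0.6, -0.3, -1.8]
width: 0.194
gripper_force: 40.0
t 14.9667 p [ 0.4044 -0.1507  0.0368] yawy -91.86 w 0.194 F [-0.6 -0.3 -1.8] gf 40.0
shift units [ 0.4053 -0.0014  0.002 ] turn units [-0.     -0.0001 -0.0001]
```

```bash
python3 -m creep '[[0,0,0.0015,0,0,0],[0.01,0,0,0,0,0],[0.02,0,0,0,0,0],[0.02,0,0,0,0,0],[0.02,0,0,0,0,0],[0.02,0,0,0,0,0],[0.02,0,0,0,0,0],[0.02,0,0,0,0,0],[0.02,0,0,0,0,0],[0.02,0,0,0,0,0],[0.02,0,0,0,0,0],[0.02,0,0,0,0,0],[0.01,0,0,0,0,0],[0.01,0,0,0,0,0],[0.01,0,0,0,0,0],[0,0,0,0,0,0]]'
python3 -c "
from h import *
err(.5664,-.1555,.036,-91.85)"
```

```text
clock: 16.3
position: [0.5009, -0.1538, 0.0361]
ee_rot: [3.141, -0.05, 0.001]
force: [0.3, 1.5, -2.6]
width: 0.192
gripper_force: 40.0
t 16.3 p [ 0.5009 -0.1538  0.0361] yawy -91.84 w 0.192 F [ 0.3  1.5 -2.6] gf 40.0
shift units [ 0.1637 -0.001   0.0003] turn units [ 0.0001 -0.0002  0.0001]
```

```bash
python3 -m creep '[[0,0,0.0012,0,0,0],[0.01,0,0,0,0,0],[0.01,0,0,0,0,0],[0.01,0,0,0,0,0],[0.01,0,0,0,0,0],[0.01,0,0,0,0,0],[0.01,0,0,0,0,0],[0.01,0,0,0,0,0],[0.01,0,0,0,0,0],[0.01,0,0,0,0,0],[0.01,0,0,0,0,0],[0.01,0,0,0,0,0],[0.01,0,0,0,0,0],[0.01,0,0,0,0,0],[0.01,0,0,0,0,0],[0,0,0,0,0,0]]'
cat > sl.py <<'E'
from h import *
for n,z in(("top",.018),("scene",.016)):
    d=grab(n); hsv=cv2.cvtColor(d["frame"],cv2.COLOR_RGB2HSV)
    m=(((hsv[...,0]<12)|(hsv[...,0]>174))&(hsv[...,1]>110)&(hsv[...,2]>60)).astype(np.uint8)
    m=cv2.morphologyEx(m,cv2.MORPH_CLOSE,np.ones((3,3)))
    for c in cv2.findContours(m,0,1)[0]:
        r=cv2.boundingRect(c); u=(r[0]+r[2]/2,r[1]+r[3]/2); P=onz(d,u,z)
        if cv2.contourArea(c)>5 and .4<P[0]<.85 and -.3<P[1]<-.07: print(n,r,cv2.contourArea(c),P.round(4))
E
python3 -c "
from h import *
err(.5664,-.1555,.036,-91.85)"; python3 sl.py
```

```text
clock: 17.63
position: [0.557, -0.1559, 0.0359]
ee_rot: [3.141, -0.051, 0.001]
force: [0.4, -1.1, 4.0]
width: 0.192
gripper_force: 40.0
t 17.6333 p [ 0.557  -0.1559  0.0359] yawy -91.86 w 0.192 F [ 0.4 -1.1  4. ] gf 40.0
shift units [ 0.0236 -0.0018 -0.0002] turn units [ 0.0002 -0.0004 -0.0001]
top (299, 111, 13, 9) 77.5 [ 0.6703 -0.1316  0.018 ]
scene (240, 310, 16, 15) 92.0 [ 0.6694 -0.1854  0.016 ]
scene (263, 296, 16, 15) 96.0 [ 0.6704 -0.129   0.016 ]
```

```bash
python3 -m creep '[[0.006,0,0,0,0,0],[0.006,0,0,0,0,0],[0.006,0,0,0,0,0],[0.006,0,0,0,0,0],[0,0,0,0,0,0],[0,0,0,0,0,0]]'
python3 -c "
from h import *
err(.5664,-.1555,.036,-91.85)"; python3 sl.py
```

```text
clock: 18.23
position: [0.5655, -0.1562, 0.0359]
ee_rot: [3.141, -0.052, -0.0]
force: [-2.1, 1.1, 6.2]
width: 0.192
gripper_force: 40.0
t 18.2333 p [ 0.5655 -0.1562  0.0359] yawy -91.88 w 0.192 F [-2.1  1.1  6.2] gf 40.0
shift units [ 0.0022 -0.0019 -0.0002] turn units [ 0.      0.     -0.0003]
top (299, 120, 8, 7) 18.5 [ 0.6476 -0.1244  0.018 ]
scene (234, 307, 6, 7) 17.5 [ 0.6433 -0.1951  0.016 ]
scene (240, 302, 9, 8) 37.0 [ 0.6436 -0.1769  0.016 ]
scene (257, 288, 16, 12) 71.5 [ 0.6449 -0.1261  0.016 ]
```

Both sleeves have dropped about 27 mm back relative to the rack, over the crest (x ≈ 0.698) to x ≈ 0.644, so they are in the pan. Drawing out gently.

```bash
python3 -m creep '[[0,0,0,0,0,0],[0,0,0,0,0,0],[0,0,0,0,0,0],[-0.001,0,0,0,0,0],[-0.002,0,0,0,0,0],[-0.003,0,0,0,0,0],[-0.004,0,0,0,0,0],[-0.005,0,0,0,0,0],[-0.006,0,0,0,0,0],[-0.007,0,0,0,0,0],[-0.008,0,0,0,0,0],[-0.008,0,0,0,0,0],[-0.008,0,0,0,0,0],[-0.008,0,0,0,0,0],[-0.008,0,0,0,0,0],[-0.008,0,0,0,0,0],[-0.008,0,0,0,0,0],[-0.008,0,0,0,0,0],[-0.008,0,0,0,0,0],[-0.008,0,0,0,0,0]]'
python3 sl.py
```

```text
clock: 20.0
position: [0.523, -0.1545, 0.0359]
ee_rot: [3.141, -0.051, 0.002]
force: [3.0, -0.7, -2.1]
width: 0.193
gripper_force: 40.0
top (299, 132, 13, 6) 49.5 [ 0.6153 -0.1311  0.018 ]
scene (228, 293, 17, 16) 99.5 [ 0.6243 -0.1841  0.016 ]
scene (251, 280, 16, 15) 109.5 [ 0.6246 -0.1274  0.016 ]
```

Sleeves are about 32 mm behind the crest and coming along. Continuing.

```bash
python3 -m creep '[[-0.009,0,0,0,0,0],[-0.009,0,0,0,0,0],[-0.009,0,0,0,0,0],[-0.009,0,0,0,0,0],[-0.009,0,0,0,0,0],[-0.009,0,0,0,0,0],[-0.009,0,0,0,0,0],[-0.009,0,0,0,0,0],[-0.009,0,0,0,0,0],[-0.009,0,0,0,0,0],[-0.009,0,0,0,0,0],[-0.009,0,0,0,0,0],[-0.009,0,0,0,0,0],[-0.009,0,0,0,0,0],[-0.009,0,0,0,0,0],[-0.009,0,0,0,0,0],[-0.009,0,0,0,0,0],[-0.009,0,0,0,0,0],[-0.009,0,0,0,0,0],[-0.009,0,0,0,0,0]]'
python3 -m creep '[[-0.009,0,0,0,0,0],[-0.009,0,0,0,0,0],[-0.009,0,0,0,0,0],[-0.009,0,0,0,0,0],[-0.009,0,0,0,0,0],[-0.009,0,0,0,0,0],[-0.008,0,0,0,0,0],[-0.007,0,0,0,0,0],[-0.006,0,0,0,0,0],[-0.005,0,0,0,0,0],[-0.004,0,0,0,0,0],[-0.003,0,0,0,0,0],[-0.002,0,0,0,0,0],[-0.001,0,0,0,0,0],[0,0,0,0,0,0],[0,0,0,0,0,0],[0,0,0,0,0,0],[0,0,0,0,0,0]]'
python3 sl.py
```

```text
clock: 21.77
position: [0.4512, -0.1522, 0.0359]
ee_rot: [3.141, -0.051, 0.002]
force: [1.1, -1.1, -0.8]
width: 0.192
gripper_force: 40.0
clock: 23.27
position: [0.4151, -0.1511, 0.0358]
ee_rot: [3.141, -0.051, 0.002]
force: [3.4, -0.7, 7.3]
width: 0.192
gripper_force: 40.0
top (317, 160, 13, 9) 95.0 [ 0.5332 -0.1805  0.018 ]
top (298, 158, 13, 9) 87.5 [ 0.5386 -0.1277  0.018 ]
scene (208, 263, 18, 16) 143.5 [ 0.5368 -0.1791  0.016 ]
scene (230, 254, 17, 15) 138.5 [ 0.5429 -0.1266  0.016 ]
```

Edge is at x ≈ 0.570, 44 mm clear of the lip, with both sleeves behind the crest. Ease off, release and rise.

```bash
python3 -m creep '[[0,0,-0.0007,0,0,0],[0,0,0,0,0,0],[0,0,0,0,0,0],[0,0,0,0,0,0]]' - 10
python3 -m creep '[[0,0,0,0,0,0],[0,0,0,0,0,0],[0,0,0,0,0,0],[0,0,0,0,0,0],[0,0,0,0,0,0],[0,0,0,0,0,0],[0,0,0,0,0,0],[0,0,0,0,0,0],[0,0,0,0,0,0],[0,0,0,0,0,0],[0,0,0,0,0,0],[0,0,0,0,0,0],[0,0,0,0,0,0],[0,0,0,0,0,0]]' -1
python3 -m creep '[[0,0,-0.01,0,0,0],[0,0,-0.03,0,0,0],[0,0,-0.05,0,0,0],[0,0,-0.06,0,0,0],[0,0,-0.06,0,0,0],[0,0,-0.06,0,0,0],[0,0,-0.06,0,0,0],[0,0,-0.03,0,0,0],[-0.05,0,0,0,0,0],[0,0,0,0,0,0],[0,0,0,0,0,0],[0,0,0,0,0,0]]'
python3 sl.py
python3 - <<'E'
from wm import *
o,d=wr(); im=d["frame"]; hsv=cv2.cvtColor(im,cv2.COLOR_RGB2HSV)
w=((hsv[...,1]<60)&(hsv[...,2]>130)|((hsv[...,0]<15)&(hsv[...,1]>110))).astype(np.uint8)
for c in cv2.findContours(w,0,1)[0]:
    if cv2.contourArea(c)>3000: print([(p.round(),onz(d,p,.002)[:2].round(3)) for p in cv2.boxPoints(cv2.minAreaRect(c))])
cu=((hsv[...,0]<12)&(hsv[...,1]>110)&(hsv[...,2]>80)).astype(np.uint8)
for c in cv2.findContours(cu,0,1)[0]:
    if cv2.contourArea(c)>60: r=cv2.boundingRect(c);print("cu",r,onz(d,(r[0]+r[2]/2,r[1]+r[3]/2),.016).round(4))
cv2.imwrite("pics/final.png",im[:,:,::-1])
E
```

```text
clock: 23.7
position: [0.4144, -0.1509, 0.0358]
ee_rot: [-3.141, 0.051, 0.0]
force: [1.4, -0.5, 5.5]
width: 0.197
gripper_force: 10.0
clock: 24.87
position: [0.4147, -0.151, 0.0359]
ee_rot: [-3.141, 0.051, -0.0]
force: [0.1, 0.0, 0.7]
width: 1.002
gripper_force: 0.0
clock: 25.87
position: [0.3949, -0.15, 0.1799]
ee_rot: [-3.14, 0.05, -0.001]
force: [0.0, -0.5, 0.3]
width: 0.995
gripper_force: 0.0
top (317, 160, 13, 9) 88.5 [ 0.5332 -0.1805  0.018 ]
top (298, 158, 13, 9) 82.5 [ 0.5386 -0.1277  0.018 ]
scene (208, 263, 18, 16) 144.0 [ 0.5368 -0.1791  0.016 ]
scene (229, 254, 18, 15) 140.0 [ 0.5422 -0.1275  0.016 ]
[(array([192.,   5.], dtype=float32), array([ 0.572, -0.087])), (array([315.,   5.], dtype=float32), array([ 0.568, -0.224])), (array([315., 158.], dtype=float32), array([ 0.393, -0.228])), (array([192., 158.], dtype=float32), array([ 0.398, -0.073]))]
cu (261, 24, 33, 25) [ 0.5333 -0.1807  0.016 ]
cu (213, 20, 33, 26) [ 0.5386 -0.1284  0.016 ]
```

Three views agree: the scoop's front edge is at x ≈ 0.570 (lip ≈ 0.614), both sleeves are still in the pan, and the gripper is clear.

```bash
python3 -c "
from cell import arm
print(arm.sign_off())"
```

```text
the job is handed in; nothing more can be done
None
```

The job is handed in at about 26 s: the middle-sized scoop lies on the bench about 44 mm clear of the rack's lip with both sleeves in its pan, though two grasps failed before one held and the second slid the scoop about 30 mm and turned it 12°.

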